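# Fit the press plate over the rod of a sample-board binder

## Robot

A 7-joint arm with a two-finger parallel gripper is mounted at the origin on the work surface. World frame = base frame: x ahead of the robot, y to its left, z up, the work surface at z = 0. Lengths are in m, angles in rad, forces in N, time in s.
With the tool pointing down it reaches from about 0.425 to 0.875 m from the base axis. Payload 4.7 kg.
Tool frame: the origin (TCP) lies on the centre line of the jaws, within the pads' length; the fingertips stand ahead of it and the grasp point (between the pads) lies 2 mm behind it (nose_length is the z of the fingertips in the tool frame, in m); z points along the fingers, y is the line along which they close (so a half turn about z gives the same grasp; the last joint's range is limited). The gripper opens to 87 mm and grips with 3 to 60 N. Pads are 19 mm wide; open, the fingers measure 117 mm over their backs; the gripper's body (75 mm by 190 mm) begins 51 mm behind the grasp point.
Start: joints at [1.284, 0.321, -0.07, 1.45, 0.023, 1.371, -0.057], TCP at [0.193, -0.621, 0.24] pointing down, gripper open.
Joint ranges: [-2.86, 2.86], [-0.3, 2.09], [-1.38, 1.24], [0.06, 2.45], [-1.56, 4.7], [0.09, 2.05], [-2.69, 2.69]. Speed limits (rad/s): [2.57, 2.57, 3.14, 3.14, 3.14, 3.14, 3.14].

## Interface

Orientations are given as a rotation vector (axis times angle).
In Python, from bench import * gives the robot as it stands.
- The arm moves only by the tool send_rows, never from a script. Its arguments are lists of equal length, an entry for each row: "xyz": the shift along the tool's x, y, z in mm, a list of three; "dr": the turn, a rotation vector about the tool's x, y, z in rad, a list of three. A call has exactly 10 rows; each row is the pose to reach, as a shift and turn from the pose commanded when the call began, along the tool's axes at that moment; what a row does not reach only later rows make up. A row lasts 1/12 s, in which the tool goes at most 41.7 mm and 7.16 degrees, less where a joint would pass 70% of its speed; a pose out of reach is approached as far as the arm can. A call with a gripper value outside its range is refused whole. "jaw" is the finger opening in mm, from 0 to 87, set as the call begins (left out, the last holds). The fingers move at their own pace and stop on an object; "grip_force" is the grip in N (left out, the last holds). Time passes only in rows, so rows that repeat a pose let the fingers close, or fill a call up. It gives the time, the measured TCP pose, the force, the opening and the grip force at its end, in the units of the state.
- get_state(): the state, without advancing time (a new reading comes with each control period).
- get_image(name): name is "scene" or "top" or "wrist"; returns the picture (384x512x3 uint8, red, green, blue); there is no depth.
- calibration(name): a dict with "vfov" (degrees; the focal length in pixels is half the picture's height over the tangent of half this angle, whatever the lens; pixels are square), "cx", "cy" (the principal point, pixels), "rvec" (rotation vector, rad) and "tvec" (3), from world to camera coordinates, as OpenCV has them; the wrist camera has in their place "hand_eye" (4x4, takes a point from camera to tool coordinates, whose origin is the TCP and whose axes are the flange's). Camera axes: x right, y down, z forward; pixel columns grow to the right and rows downward; lengths in m; the calibration is good to about 2 mm. A picture is of the moment at which its call begins: read the wrist's pose just before it. calibration takes no time and is no camera call.
- close_job(): hands the job in; it is judged then, once.
The state is a dict: "time": time; "joint_positions": joint angles; "qd": joint speeds; "joint_torque": joint torques, N m; "position": TCP position; "tool_rot": TCP orientation; "ft_force": force on the tool from outside, world axes, zero at the start; "torque": the same for the moment, N m; "grip_width": opening from 0.0 (shut) to 1.0 (fully open); "grip_force": force on a finger pad.
Only numpy, scipy, OpenCV 4.12 (cv2) and the standard library are available. Lean on these libraries where they do the work, as an engineer would, in place of code of your own. Each camera call takes 0.05 s, during which the arm holds its last target. There are 200 camera calls.

## Task

Put the loose press plate on the sample-board binder: lift it by its wooden handle, lower it square and gently over the tall upright rod, lying straight along the stack of boards, until it rests on them. Then bed the boards down by pushing down on the plate with about 12 newtons for a second, never forcing it, and let go so that it stays lying flat on the stack; leave the other things on the table where they are.

Things in the scene. Friction and masses are not known exactly. Their poses are not given: they have to be found in the camera images.
- platen_grip (a point): Centre of the dark wooden handle (50 x, 18 y, 45 z mm) on the loose aluminium press plate (159 x 70 x 8 mm, 0.25 to 0.45 kg, flat underside, starts lying flat, hub up). The handle stands 8 to 53 mm above the underside, this point 30.5 mm. Grasp it from above across its 18 mm (y). +x points to the square hub block (34 x 34, 34 mm high) at the plate's end, +z up.
- platen_hole (a point): Centre of the lower mouth of the upright hole through the 34 mm high hub, level with the plate's underside; hole 13.8 mm across. It lies 80 mm from the handle's centre along +x; same axes as the handle point. The plate hangs out to one side of the hole, so it tilts and binds on the rod if let go before it rests on the boards.
- platen: The whole press plate; origin at the middle of its underside, the hole 62 mm from it towards +x, the handle's centre 18 mm towards -x.
- binder: Binder, fixed: grey base 205 x 120 x 10 mm, 28 mm high rim, in it a level stack of boards 160 (x) x 70 mm; origin under the stack's middle at table level. The plate belongs with its origin straight above this one, its +x along this +x, hub at the rod. The stack's top is 45 to 80 mm above the table, varies, not given: feel or see it. It yields on springs, 3 N per mm, up to 15 mm.
- rod_top (a point): Top centre of the binder's upright, rigid steel rod, 180 mm above the table: 12 mm diameter, the last 15 mm tapering to 4 mm at the top. It stands 62 mm from the binder's origin along its +x.
- tape_center (a point): Centre of a bystander: roll-of-tape core, 90 mm across and 22 mm high, lying flat.
- cards_center (a point): Centre of a bystander: card packet 90 x 60 x 22 mm, lying flat.
- marker_center (a point): Centre of a bystander: black marker pen 16 mm thick, about 136 mm long, lying down along its x.
- toycam_center (a point): Middle of a bystander: blue toy camera, 60 x 90 x 50 mm with a short lens barrel.
- mug_center (a point): Half-way up a bystander: white mug 80 mm across, 90 mm high.
Not all that is in view belongs to the job. There is more than one size of the platen; the job needs the middle-sized.

How it is judged:
On the way, in this order (a step that is already met when the one before it is completed fails the run):
1. the plate is threaded on the rod, held level above the boards (horizontal distance between platen_hole and rod_top below 0.004 m and height (world z) of platen_hole between 0.09 and 0.165 m and angle between platen_grip's own z axis and vertical below 0.1 rad), for 0.1 s.
2. the plate lies flat and straight on the boards and is pressed on them with more than 10 N (its own weight included) for half a second (horizontal distance between platen_hole and rod_top below 0.004 m and height (world z) of platen_hole between 0.03 and 0.08 m and angle between platen_grip's own z axis and vertical below 0.04 rad and horizontal distance between platen and binder below 0.012 m and contact force between platen and binder above 10 N), for 0.5 s.
At the end, for the whole second after the job is handed in: The plate lies released and still on the stack, rod through its hole (hole within 4 mm of the rod's axis), underside 35 to 82 mm above the table, flat within 0.03 rad, its origin within 12 mm of straight above the binder's origin, its weight carried by the binder (horizontal distance between platen_hole and rod_top below 0.004 m and height (world z) of platen_hole between 0.035 and 0.082 m and angle between platen_grip's own z axis and vertical below 0.03 rad and horizontal distance between platen and binder below 0.012 m and contact force between platen and binder above 1 N and linear speed of platen below 0.02 m/s); the robot touches nothing.
It fails at once if the plate is forced: more than 30 N between it and the binder (rod, rim and boards) (contact force between platen and binder above 30 N).
It fails at once if a bystander is moved more than 30 mm (distance of any of tape_center, cards_center, marker_center, toycam_center, mug_center from where it was at the start of the episode above 0.03 m).
It also fails if it takes over 67 s, if anything falls off the work surface, if the arm or the gripper's body presses on something with over 40 N, if the wrist force passes 120 N, or if a joint passes its speed limit or range.

## Working session

There is one attempt and no reset: what is moved stays moved. The work goes in short steps, Python scripts to look and compute and a tool call to move; the robot and the scene stay as the last step left them, time stands still between calls to the robot, and variables do not carry over. Pictures are saved under pics/ and viewed, at most 11 in all, crops included, and the job is handed in when it is done.

Besides the shell and the picture viewer there is one more tool, called after "Call:" as name(argument=value, ...), one argument or row to a line, values as JSON. send_rows: Moves the arm, as the interface text tells. Its arguments: {"type":"object","properties":{"xyz":{"type":"array"},"dr":{"type":"array"},"jaw":{"type":"number"},"grip_force":{"type":"number"}},"required":["xyz","dr"]}

```bash
mkdir -p pics; ls; python3 - <<'E'
from bench import *
import cv2
s=get_state();print({k:s[k] for k in('time','position','tool_rot','ft_force','grip_width')})
for n in('scene','top'):
    im=get_image(n);cv2.imwrite(f'pics/{n}0.png',im[:,:,::-1]);print(n,calibration(n))
print(calibration('wrist'))
try: print(nose_length)
except Exception as e: print(e)
E
```

```text
pics
{'time': 0.0, 'position': array([ 0.19234902, -0.62035028,  0.23846138]), 'tool_rot': array([-3.10428253e+00, -4.70429960e-01,  6.75922166e-04]), 'ft_force': array([ 0.22545818, -0.41860353,  1.01057608]), 'grip_width': 1.0007362125660457}
scene {'vfov': 49.716228392970635, 'cx': 254.67150851785357, 'cy': 190.79840833363616, 'rvec': array([ 2.14575903,  0.57944062, -0.26986887]), 'tvec': array([-0.42077726, -0.05104317,  1.48545082])}
top {'vfov': 44.923553988908075, 'cx': 256.32818180134603, 'cy': 185.94582782295637, 'rvec': array([ 2.15726984, -2.15138478,  0.17553412]), 'tvec': array([-0.01009432,  0.49123143,  1.45884444])}
{'vfov': 69.47691036407511, 'cx': 254.24726173075612, 'cy': 189.92571311950843, 'hand_eye': array([[ 5.24633131e-04, -9.53812085e-01, -3.00403448e-01,
         8.37738400e-02],
       [ 9.99999860e-01,  4.79865518e-04,  2.22805457e-04,
        -9.93873361e-05],
       [-6.83612813e-05, -3.00403523e-01,  9.53812203e-01,
        -1.45388614e-01],
       [ 0.00000000e+00,  0.00000000e+00,  0.00000000e+00,
         1.00000000e+00]])}
0.017
```

View pics/scene0.png

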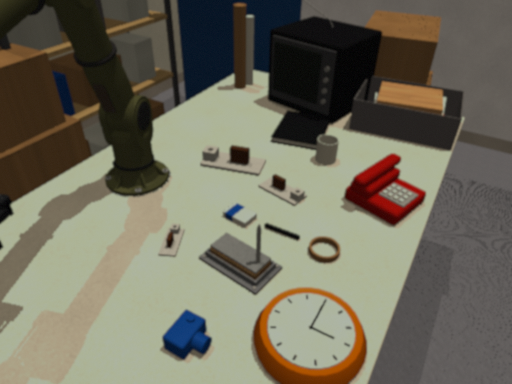

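View pics/top0.png

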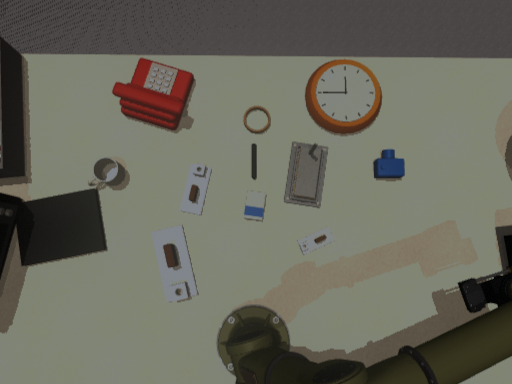

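The scene shows three plates (top view: large at about (175,264), middle at (196,190), small at (316,240)). The binder is at (307,175) with its rod at (315,150). Next I'll do a rough localisation, then refine it with the wrist camera.

```bash
cat > h.py <<'E'
from bench import *
import numpy as np,cv2
from scipy.spatial.transform import Rotation as R
def cam(name,s=None):
    c=calibration(name);f=192/np.tan(np.radians(c['vfov'])/2)
    if name=='wrist':
        s=s or get_state();Rt=R.from_rotvec(s['tool_rot']).as_matrix();H=np.array(c['hand_eye'])
        Rw=Rt@H[:3,:3];o=Rt@H[:3,3]+s['position']
    else:
        Rw=R.from_rotvec(c['rvec']).as_matrix().T;o=-Rw@c['tvec']
    return f,c['cx'],c['cy'],Rw,o
def ray(C,p):
    f,cx,cy,Rw,o=C;return o,Rw@np.array([(p[0]-cx)/f,(p[1]-cy)/f,1.])
def onz(C,p,z):
    o,d=ray(C,p);return o+d*(z-o[2])/d[2]
def proj(C,P):
    f,cx,cy,Rw,o=C;q=Rw.T@(np.asarray(P)-o);return q[:2]/q[2]*f+[cx,cy]
def tri(rs):
    A=np.zeros((3,3));b=np.zeros(3)
    for o,d in rs:
        d=d/np.linalg.norm(d);M=np.eye(3)-np.outer(d,d);A+=M;b+=M@o
    return np.linalg.solve(A,b)
def rowsfor(s,P,yaw=None):
    "shift in tool axes (mm) to world P, turn to tool-down with tool x at yaw"
    Rt=R.from_rotvec(s['tool_rot'])
    out=[np.round(Rt.inv().apply(np.array(P)-s['position'])*1000,1)]
    if yaw is not None:
        c,n=np.cos(yaw),np.sin(yaw)
        T=R.from_matrix(np.array([[c,n,0],[n,-c,0],[0,0,-1]]))
        out.append(np.round((Rt.inv()*T).as_rotvec(),4))
    return out
E
python3 - <<'E'
from h import *
C=cam('top')
im=cv2.imread('pics/top0.png');sc=cv2.imread('pics/scene0.png')
hsv=cv2.cvtColor(im,cv2.COLOR_BGR2HSV)
for p in [(196,190),(175,264),(316,240),(220,130),(300,175)]: print(p,hsv[p[1],p[0]+5])
# plates: low saturation vs table
print('table',hsv[200,350],hsv[215,230])
m=((hsv[...,1]<22)&(hsv[...,2]>120)).astype(np.uint8)
n,l,st,ce=cv2.connectedComponentsWithStats(m)
for i in range(1,n):
    if st[i,4]>150:
        pts=np.argwhere(l==i)[:,::-1].astype(np.float32);r=cv2.minAreaRect(pts);print(st[i],r, onz(C,r[0],.008))
for p in [(196,190),(193,194),(201,170),(307,175),(315,150)]: print(p,onz(C,p,.05))
a=cv2.resize(im[130:220,170:250],None,fx=5,fy=5,interpolation=2)
b=cv2.resize(im[130:220,275:345],None,fx=5,fy=5,interpolation=2)
cv2.imwrite('pics/c1.png',np.hstack([a,b[:, :350]]))
E
```

```text
(196, 190) [106  20 140]
(175, 264) [ 20  15 101]
(316, 240) [14 78 72]
(220, 130) [ 40  23 133]
(300, 175) [23 24 95]
table [ 39  31 133] [ 37  35 133]
[ 316   65   58   56 2136] ((344.5, 92.5), (55.0, 57.0), 90.0) [ 0.81663499 -0.30771795  0.008     ]
[179 161  33  55 807] ((195.22035217285156, 187.4053192138672), (22.50762367248535, 54.01829147338867), 14.620874404907227) [0.48967624 0.19056537 0.008     ]
[246 191  20  16 258] ((255.2899932861328, 198.47000122070312), (17.960514068603516, 14.7078218460083), 8.130102157592773) [ 0.45395983 -0.00591137  0.008     ]
[ 151  224   47   79 1757] ((173.5481414794922, 263.51177978515625), (74.19873809814453, 32.13505935668945), 77.19573211669922) [0.24413518 0.25455794 0.008     ]
[297 226  40  29 445] ((317.9396667480469, 241.8316192626953), (21.08795738220215, 38.126766204833984), 65.0952377319336) [ 0.31370622 -0.20852128  0.008     ]
(196, 190) [0.4753894  0.18309732 0.05      ]
(193, 194) [0.46254985 0.19233273 0.05      ]
(201, 170) [0.53996884 0.16845049 0.05      ]
(307, 175) [ 0.52528077 -0.1708569   0.05      ]
(315, 150) [ 0.60731768 -0.19793713  0.05      ]
```

View pics/c1.png

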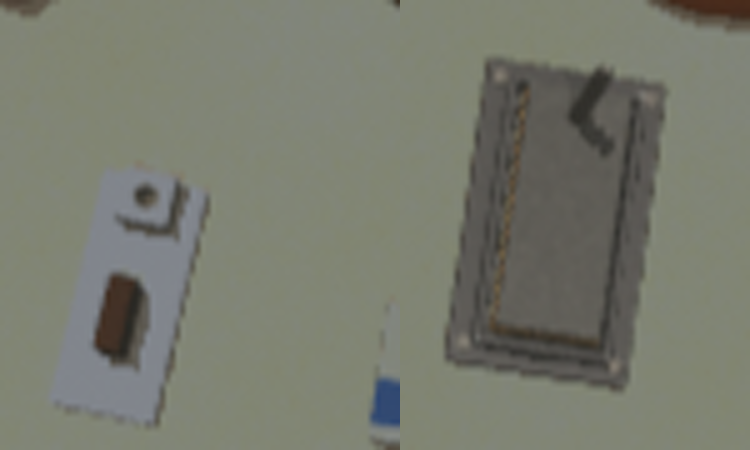

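The crop shows the middle plate with its hub at the top end (hole about (199,169)). The handle is near (194,193), and the binder's rod is at its upper right. Next I'll move the wrist camera over the binder.

```bash
python3 - <<'E'
from h import *
s=get_state()
print(rowsfor(s,(.49,-.16,.33),3.02))
E
```

```text
[array([ 420.7, -351.7,  -90.9]), array([-6.0000e-04, -2.4000e-03, -2.7192e+00])]
```

Call:
send_rows(
  xyz=[
    [20,-15,-20],
    [40,-30,-40],
    [65,-50,-60],
    [95,-75,-80],
    [125,-100,-90],
    [155,-125,-91],
    [185,-150,-91],
    [215,-175,-91],
    [245,-200,-91],
    [275,-225,-91],
  ],
  dr=[
    [0,0,-0.12],
    [0,0,-0.24],
    [0,0,-0.36],
    [0,0,-0.48],
    [0,0,-0.6],
    [0,0,-0.72],
    [0,0,-0.84],
    [0,0,-0.96],
    [0,0,-1.08],
    [0,0,-1.2],
  ],
)

```text
time: 0.93
position: [0.389, -0.3225, 0.3303]
tool_rot: [-2.291, -2.149, 0.001]
ft_force: [1.1, -0.8, -0.3]
grip_width: 0.997
grip_force: 0.0
```

```bash
python3 - <<'E'
from h import *
s=get_state()
print(s['time'],s['position'],s['joint_positions'],rowsfor(s,(.49,-.16,.33),3.02))
E
```

```text
0.9333 [ 0.38904616 -0.32253966  0.33028212] [ 1.03882296e+00 -2.33741426e-03 -3.96249288e-01  1.64187510e+00
 -5.60986661e-04  1.50219043e+00  5.78381777e-01] [array([168.7,  90.3,   0.2]), array([-4.0000e-04, -3.0000e-04, -1.5134e+00])]
```

Call:
send_rows(
  xyz=[
    [30,15,0],
    [60,30,0],
    [90,45,0],
    [120,60,0],
    [150,75,0],
    [169,90,0],
    [169,90,0],
    [169,90,0],
    [169,90,0],
    [169,90,0],
  ],
  dr=[
    [0,0,-0.12],
    [0,0,-0.24],
    [0,0,-0.36],
    [0,0,-0.48],
    [0,0,-0.6],
    [0,0,-0.72],
    [0,0,-0.84],
    [0,0,-0.96],
    [0,0,-1.08],
    [0,0,-1.2],
  ],
)

```text
time: 1.77
position: [0.49, -0.1619, 0.3301]
tool_rot: [-0.677, -3.067, -0.0]
ft_force: [-0.2, -0.4, 0.2]
grip_width: 0.999
grip_force: 0.0
```

Call:
send_rows(
  xyz=[
    [0,0,0],
    [0,0,0],
    [0,0,0],
    [0,0,0],
    [0,0,0],
    [0,0,0],
    [0,0,0],
    [0,0,0],
    [0,0,0],
    [0,0,0],
  ],
  dr=[
    [0,0,-0.12],
    [0,0,-0.24],
    [0,0,-0.31],
    [0,0,-0.31],
    [0,0,-0.31],
    [0,0,-0.31],
    [0,0,-0.31],
    [0,0,-0.31],
    [0,0,-0.31],
    [0,0,-0.31],
  ],
)

```text
time: 2.6
position: [0.4901, -0.1622, 0.3305]
tool_rot: [-0.206, -3.135, 0.0]
ft_force: [-0.8, -0.5, 0.3]
grip_width: 1.0
grip_force: 0.0
```

```bash
python3 - <<'E'
from h import *
import pickle
s=get_state();im=get_image('wrist')[:,:,::-1]
cv2.imwrite('pics/w1.png',im);pickle.dump(s,open('w1.pkl','wb'))
print(s['time'],s['position'],s['joint_positions'],rowsfor(s,(.49,-.16,.33),3.02))
E
```

```text
2.6 [ 0.49012036 -0.16217203  0.33051467] [ 0.85811563  0.03158841 -0.60001913  1.61236025  0.01797774  1.50324537
  1.69676784] [array([0.4, 2.1, 0.5]), array([-0.0001, -0.0001, -0.0095])]
```

View pics/w1.png

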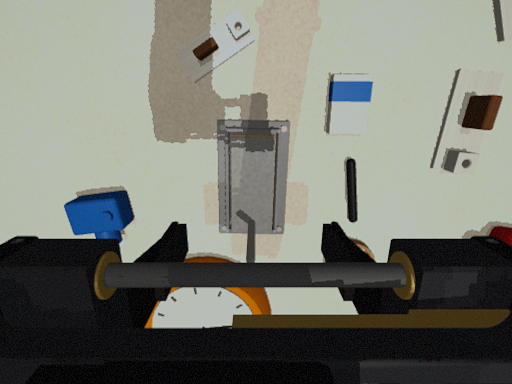

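The binder's base is at (218–288, 120–233) and the rod runs down from (250,225). Its top is hidden behind the gripper, so I'll shift forward for a clear view.

Call:
send_rows(
  xyz=[
    [-25,0,0],
    [-50,0,-10],
    [-75,0,-20],
    [-100,0,-30],
    [-120,0,-40],
    [-130,0,-50],
    [-130,0,-50],
    [-130,0,-50],
    [-130,0,-50],
    [-130,0,-50],
  ],
  dr=[
    [0,0,0],
    [0,0,0],
    [0,0,0],
    [0,0,0],
    [0,0,0],
    [0,0,0],
    [0,0,0],
    [0,0,0],
    [0,0,0],
    [0,0,0],
  ],
)

```text
time: 3.48
position: [0.6181, -0.1792, 0.3802]
tool_rot: [-0.206, -3.134, 0.001]
ft_force: [0.1, 0.7, 0.1]
grip_width: 1.007
grip_force: 0.0
```

```bash
python3 - <<'E'
from h import *
import pickle
s=get_state();im=get_image('wrist')[:,:,::-1]
cv2.imwrite('pics/w2raw.png',im);pickle.dump(s,open('w2.pkl','wb'))
C=cam('wrist',s);print(s['position'],C[4])
cv2.imwrite('pics/w2.png',cv2.resize(im[60:260,160:340],None,fx=3,fy=3,interpolation=2))
t=cv2.imread('pics/scene0.png')[215:295,190:300]
cv2.imwrite('pics/s2.png',cv2.resize(t,None,fx=6,fy=6,interpolation=2))
E
```

```text
[ 0.61812351 -0.17915325  0.38017847] [ 0.53722551 -0.16784929  0.52564907]
```

View pics/w2.png

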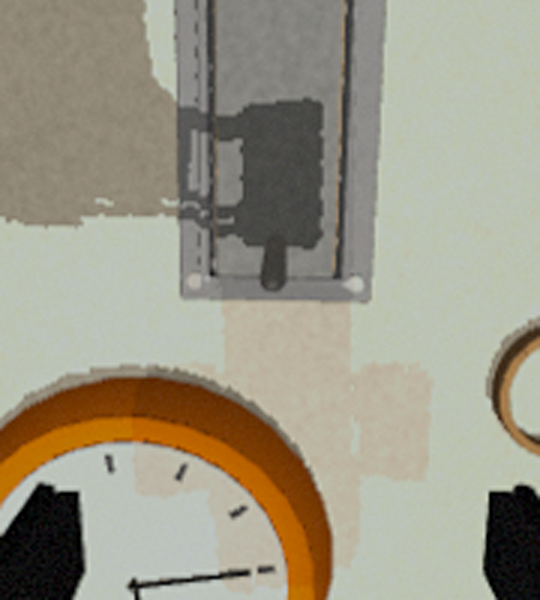

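View pics/s2.png

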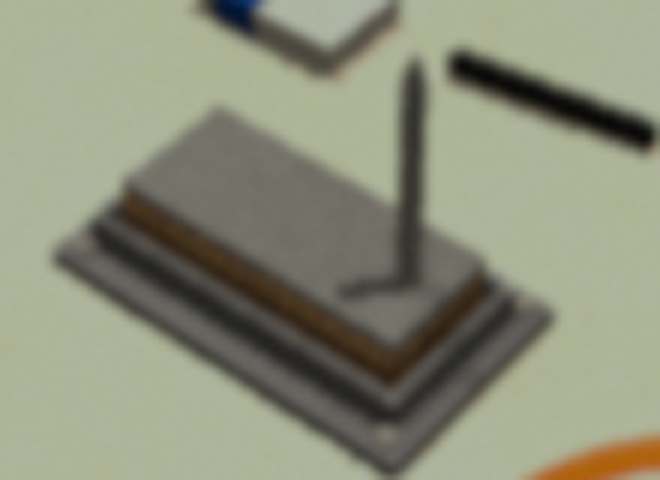

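In the wrist crop the rod's tip is at full-image pixel ≈(251,154.5), and the base's front corners are at (220,159) and (283.5,159.7). In the scene view the rod's top is at (259.3,225). Its foot on the boards is at (258,262), and the board corners are visible.

```bash
python3 - <<'E'
from h import *
import pickle
W1=cam('wrist',pickle.load(open('w1.pkl','rb')));W2=cam('wrist',pickle.load(open('w2.pkl','rb')));T=cam('top');S=cam('scene')
sc=lambda u,v:(190+u/6-.4,215+v/6-.4)
w2=lambda u,v:(160+u/3-.33,60+v/3-.33)
tc=lambda u,v:(275+(u-400)/5-.4,130+v/5-.4)
rt=w2(273,285);rs=sc(416,60);rtt=tc(606,72)
X=tri([ray(W2,rt),ray(S,rs),ray(T,rtt)]);print('rod tip',X,[np.round(onz(c,p,.18),4) for c,p in((W2,rt),(S,rs),(T,rtt))])
print('res',[proj(c,X)-p for c,p in((W2,rt),(S,rs),(T,rtt))])
print('base corners z=.01')
print('w2',[np.round(onz(W2,w2(*p),.01),4) for p in((180,297),(371,299))])
print('w1',[np.round(onz(W1,p,.01),4) for p in((218,120.5),(288.5,120.5),(219,233),(286,233.5))])
print('sc',[np.round(onz(S,sc(*p),.01),4) for p in((55,257),(393,472),(552,318))])
print('top',[np.round(onz(T,tc(*p),.01),4) for p in((488,60),(664,87),(446,358),(625,386))])
for z in(.045,.055,.065,.075):
  b=[onz(S,sc(*p),z) for p in((218,108),(125,187),(390,360),(484,265))]
  n=np.linalg.norm;print(z,'len',n(b[3]-b[0]),n(b[2]-b[1]),'wid',n(b[1]-b[0]),n(b[2]-b[3]),'mid',np.mean(b,0),'yaw',np.arctan2(*(b[3]-b[0])[1::-1]), 'rodfoot',onz(S,sc(408,283),z))
  b=[onz(W1,p,z)for p in((232,132),(273,132))];print(n(b[1]-b[0]))
# boards edges in w2 at row crop y=20 : x 213..347
im=cv2.imread('pics/top0.png');hsv=cv2.cvtColor(im,cv2.COLOR_BGR2HSV)
m=((hsv[...,1]<22)&(hsv[...,2]>120)).astype(np.uint8)
E
```

```text
rod tip [ 0.59736371 -0.18141436  0.17684466] [array([ 0.5975, -0.1807,  0.18  ]), array([ 0.599 , -0.1847,  0.18  ]), array([ 0.596 , -0.1815,  0.18  ])]
res [array([-0.538668 , -0.4662694]), array([ 0.0209036 , -0.01308112]), array([-0.18847829, -0.21418078])]
base corners z=.01
w2 [array([ 0.6271, -0.246 ,  0.01  ]), array([ 0.6439, -0.1271,  0.01  ])]
w1 [array([ 0.428 , -0.2134,  0.01  ]), array([ 0.4431, -0.0992,  0.01  ]), array([ 0.6281, -0.2459,  0.01  ]), array([ 0.6453, -0.1228,  0.01  ])]
sc [array([ 0.4309, -0.2205,  0.01  ]), array([ 0.6288, -0.25  ,  0.01  ]), array([ 0.6474, -0.1367,  0.01  ])]
top [array([ 0.6445, -0.1283,  0.01  ]), array([ 0.6268, -0.2453,  0.01  ]), array([ 0.4451, -0.0989,  0.01  ]), array([ 0.4271, -0.2157,  0.01  ])]
0.045 len 0.16019393741704355 0.15984479771991741 wid 0.06739625968618862 0.07031304408015804 mid [ 0.53699073 -0.17494331  0.045     ] yaw -0.16441634308622427 rodfoot [ 0.59618352 -0.18066256  0.045     ]
0.06275192671580754
0.055 len 0.15820670141183119 0.1578618928584934 wid 0.06656019637427703 0.06944079750775248 mid [ 0.54224549 -0.183438    0.055     ] yaw -0.16441634308622416 rodfoot [ 0.60070398 -0.1890863   0.055     ]
0.06129566601498429
0.065 len 0.156219465406619 0.15587898799706965 wid 0.06572413306236555 0.06856855093534689 mid [ 0.54750024 -0.1919327   0.065     ] yaw -0.1644163430862239 rodfoot [ 0.60522444 -0.19751005  0.065     ]
0.059839405314161064
0.075 len 0.15423222940140668 0.15389608313564554 wid 0.06488806975045408 0.06769630436294136 mid [ 0.552755   -0.20042739  0.075     ] yaw -0.16441634308622374 rodfoot [ 0.60974489 -0.20593379  0.075     ]
0.05838314461333784
```

```bash
python3 - <<'E'
from h import *
print(rowsfor(get_state(),(.56,.17,.29),2.89))
E
```

```text
[array([103.2, 338.7,  90.1]), array([-0.0009, -0.0007,  0.1204])]
```

Call:
send_rows(
  xyz=[
    [10,30,0],
    [20,60,0],
    [30,95,10],
    [40,130,20],
    [50,165,30],
    [60,200,45],
    [75,240,60],
    [85,280,75],
    [95,310,90],
    [103,339,90],
  ],
  dr=[
    [0,0,0.02],
    [0,0,0.03],
    [0,0,0.04],
    [0,0,0.05],
    [0,0,0.06],
    [0,0,0.08],
    [0,0,0.1],
    [0,0,0.12],
    [0,0,0.12],
    [0,0,0.12],
  ],
)

```text
time: 4.37
position: [0.5578, 0.1725, 0.2874]
tool_rot: [-0.389, -3.113, 0.004]
ft_force: [-0.1, 0.0, 0.2]
grip_width: 0.998
grip_force: 0.0
```

Call:
send_rows(
  xyz=[
    [0,0,0],
    [0,0,0],
    [0,0,0],
    [0,0,0],
    [0,0,0],
    [0,0,0],
    [0,0,0],
    [0,0,0],
    [0,0,0],
    [0,0,0],
  ],
  dr=[
    [0,0,0],
    [0,0,0],
    [0,0,0],
    [0,0,0],
    [0,0,0],
    [0,0,0],
    [0,0,0],
    [0,0,0],
    [0,0,0],
    [0,0,0],
  ],
)

```text
time: 5.2
position: [0.5612, 0.1703, 0.2905]
tool_rot: [-0.393, -3.117, 0.0]
ft_force: [-0.2, 0.3, 0.6]
grip_width: 0.996
grip_force: 0.0
```

```bash
python3 - <<'E'
from h import *
import pickle
s=get_state();im=get_image('wrist')[:,:,::-1]
cv2.imwrite('pics/w3raw.png',im);pickle.dump(s,open('w3.pkl','wb'))
C=cam('wrist',s);print(s['time'],s['position'],C[4],proj(C,(.49,.19,0)))
cv2.imwrite('pics/w3.png',cv2.resize(im[0:200,160:360],None,fx=3,fy=3,interpolation=2))
E
```

```text
5.2 [0.56116291 0.17031909 0.29049751] [0.48200105 0.19127449 0.43589135] [254.90687706 108.80100244]
```

View pics/w3.png

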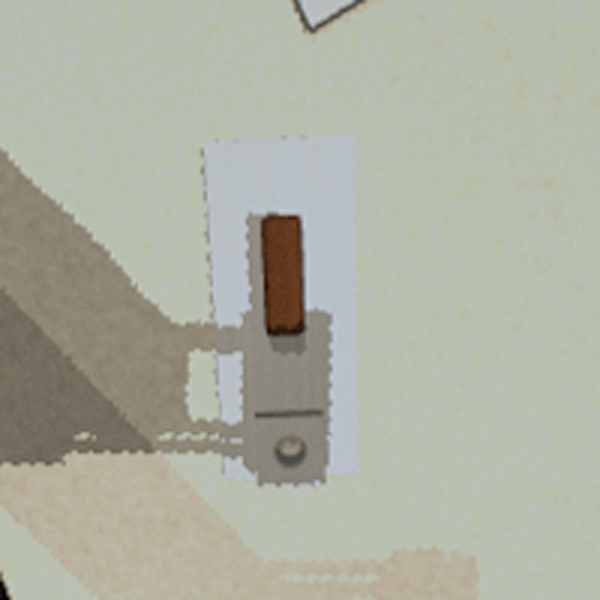

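The crop shows the handle (brown, crop (262–304, 215–333)), the hole's upper mouth at crop (290,449), and the plate's corners.

```bash
python3 - <<'E'
from h import *
import pickle
C=cam('wrist',pickle.load(open('w3.pkl','rb')));im=cv2.imread('pics/w3raw.png')
f=lambda u,v:(160+u/3-.33,v/3-.33)
h=cv2.cvtColor(im,cv2.COLOR_BGR2HSV);m=((h[...,1]>120)&((h[...,0]<20))).astype(np.uint8);m[:,:220]=0;m[:,280:]=0;m[130:]=0
p=cv2.findNonZero(m).astype(np.float32);r=cv2.minAreaRect(p);print(r)
b=cv2.boxPoints(r);B=[onz(C,q,.053) for q in b];print(np.round(B,4));g=onz(C,r[0],.053);print('handle',g,[np.linalg.norm(B[i]-B[i-1]) for i in range(2)])
hole=onz(C,f(290,449),.034);d=hole-g;print('hole',hole,'dist',np.hypot(*d[:2]),'yaw',np.arctan2(d[1],d[0]))
P=[onz(C,f(*q),.008) for q in((203,140),(357,137),(222,476),(357,475))]
mid=np.mean(P,0);print(np.round(P,4),mid);print('yaws',[np.arctan2(*(P[i]-P[j])[1::-1]) for i,j in((2,0),(3,1))],'w',np.linalg.norm(P[0]-P[1]),np.linalg.norm(P[3]-P[1]))
E
```

```text
((253.784912109375, 91.0528335571289), (38.39850616455078, 12.249297142028809), 87.51044464111328)
[[0.4429 0.1913 0.053 ]
 [0.4461 0.2066 0.053 ]
 [0.4924 0.1973 0.053 ]
 [0.489  0.1814 0.053 ]]
handle [0.46715151 0.19422551 0.053     ] [np.float64(0.04720313185522371), np.float64(0.015658018940530982)]
hole [0.54471552 0.17813038 0.034     ] dist 0.07921634062913516 yaw -0.2046039203434057
[[0.3994 0.1735 0.008 ]
 [0.4159 0.243  0.008 ]
 [0.5537 0.1395 0.008 ]
 [0.5706 0.2078 0.008 ]] [0.48488377 0.19092805 0.008     ]
yaws [np.float64(-0.2167777551460145), np.float64(-0.22409134643366305)] w 0.07149183538706423 0.15863763554460744
```

```bash
python3 - <<'E'
from h import *
s=get_state();print(rowsfor(s,(.467,.1946,.031),2.93),rowsfor(s,(.467,.1946,.11),2.93))
E
```

```text
[array([9.720e+01, 1.000e-01, 2.595e+02]), array([-0.0001, -0.0001, -0.0392])] [array([9.720e+01, 1.000e-01, 1.805e+02]), array([-0.0001, -0.0001, -0.0392])]
```

Call:
send_rows(
  xyz=[
    [20,0,20],
    [40,0,45],
    [60,0,75],
    [80,0,105],
    [97,0,135],
    [97,0,160],
    [97,0,180],
    [97,0,180],
    [97,0,180],
    [97,0,180],
  ],
  dr=[
    [0,0,-0.02],
    [0,0,-0.039],
    [0,0,-0.039],
    [0,0,-0.039],
    [0,0,-0.039],
    [0,0,-0.039],
    [0,0,-0.039],
    [0,0,-0.039],
    [0,0,-0.039],
    [0,0,-0.039],
  ],
  jaw=50,
)

```text
time: 6.08
position: [0.4681, 0.195, 0.1118]
tool_rot: [0.332, 3.122, 0.001]
ft_force: [0.1, -1.1, 0.4]
grip_width: 0.578
grip_force: 0.0
```

```bash
python3 - <<'E'
from h import *
s=get_state();print(s['time'],s['position'],s['grip_width'],rowsfor(s,(.467,.1946,.031),2.93))
E
```

```text
6.0833 [0.46811545 0.19500904 0.11182499] 0.5776370976891967 [array([ 1.1, -0.7, 80.8]), array([ 0.0011,  0.0014, -0.0002])]
```

Call:
send_rows(
  xyz=[
    [0,0,15],
    [0,0,30],
    [0,0,45],
    [0,0,57],
    [0,0,66],
    [0,0,73],
    [0,0,79],
    [0,0,79],
    [0,0,79],
    [0,0,79],
  ],
  dr=[
    [0,0,0],
    [0,0,0],
    [0,0,0],
    [0,0,0],
    [0,0,0],
    [0,0,0],
    [0,0,0],
    [0,0,0],
    [0,0,0],
    [0,0,0],
  ],
)

```text
time: 6.92
position: [0.4676, 0.1947, 0.032]
tool_rot: [0.332, 3.123, 0.0]
ft_force: [-0.4, -0.4, -0.8]
grip_width: 0.571
grip_force: 0.0
```

Call:
send_rows(
  xyz=[
    [0,0,0],
    [0,0,0],
    [0,0,0],
    [0,0,0],
    [0,0,0],
    [0,0,0],
    [0,0,0],
    [0,0,0],
    [0,0,0],
    [0,0,0],
  ],
  dr=[
    [0,0,0],
    [0,0,0],
    [0,0,0],
    [0,0,0],
    [0,0,0],
    [0,0,0],
    [0,0,0],
    [0,0,0],
    [0,0,0],
    [0,0,0],
  ],
  jaw=5,
  grip_force=55,
)

```text
time: 7.75
position: [0.4672, 0.1944, 0.0316]
tool_rot: [0.332, 3.124, -0.0]
ft_force: [-0.1, -0.5, 1.8]
grip_width: 0.203
grip_force: 55.0
```

Call:
send_rows(
  xyz=[
    [0,0,-4],
    [0,0,-10],
    [0,0,-20],
    [0,0,-30],
    [0,0,-40],
    [0,0,-40],
    [0,0,-40],
    [0,0,-40],
    [0,0,-40],
    [0,0,-40],
  ],
  dr=[
    [0,0,0],
    [0,0,0],
    [0,0,0],
    [0,0,0],
    [0,0,0],
    [0,0,0],
    [0,0,0],
    [0,0,0],
    [0,0,0],
    [0,0,0],
  ],
)

```text
time: 8.58
position: [0.4667, 0.1943, 0.071]
tool_rot: [-0.332, -3.123, 0.001]
ft_force: [-0.0, -1.3, -2.4]
grip_width: 0.2
grip_force: 55.0
```

```bash
python3 - <<'E'
from h import *
import pickle
s=get_state();pickle.dump(s,open('w4.pkl','wb'))
im=get_image('wrist')[:,:,::-1];sc=get_image('scene')[:,:,::-1];cv2.imwrite('pics/sc4.png',sc);cv2.imwrite('pics/w4.png',im)
print(s['time'],s['position'],s['tool_rot'],s['grip_width'],s['torque'])
# crop scene around the plate
q=proj(cam('scene'),(.47,.19,.07)).astype(int);print(q)
b=cv2.resize(sc[q[1]-45:q[1]+45,q[0]-60:q[0]+60],(512,384),interpolation=2)
cv2.imwrite('pics/v4.png',cv2.resize(np.hstack([im,b]),(800,300),interpolation=cv2.INTER_AREA))
E
```

```text
8.5833 [0.46673755 0.19426935 0.07101459] [-3.31948033e-01 -3.12303863e+00  6.42033342e-04] 0.20021455032477875 [ 0.07665518  0.0218581  -0.03368845]
[279 172]
```

View pics/v4.png

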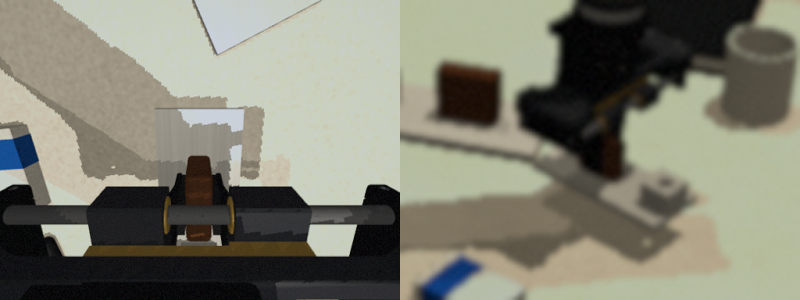

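```bash
python3 - <<'E'
from h import *
import pickle
s=pickle.load(open('w4.pkl','rb'));C=cam('wrist',s)
Rt=R.from_rotvec(s['tool_rot'])
zt=8-30.5  # plate top below handle centre; handle centre offset along tool z
for tilt in(-.05,0,.05):
  for dz in(0,):
    q=[]
    for y in(-35,35):
        # tool x = -plate x ; grasp at tcp z=+0.5mm -> handle centre (z .0305 vs tcp .031)
        p=np.array([61.5,y,.7-zt]);p=R.from_euler('y',tilt).apply(p)
        q.append(proj(C,s['position']+Rt.apply(p/1000)))
    print(tilt,np.round(q,1))
im=cv2.imread('pics/w4.png').astype(int)
for c in(215,225,240,285,300): 
    col=im[120:160,c].sum(1);print(c,120+np.argmax(np.abs(np.diff(col))),col[::3])
for r in(150,160): row=im[r,185:330].sum(1);d=np.diff(row);print(r,[(185+i,d[i]) for i in np.argsort(-abs(d))[:6]])
E
```

```text
-0.05 [[196.5 140. ]
 [310.3 140.1]]
0 [[195.3 138.6]
 [311.4 138.6]]
0.05 [[194.2 137.3]
 [312.6 137.4]]
215 137 [433 424 431 435 443 447 329 443 434 436 437 433 433 430]
225 137 [606 517 444 442 442 438 330 448 452 442 443 439 446 442]
240 138 [606 445 467 461 458 465 316 631 619 623 624 624 631 436]
285 138 [597 602 441 436 449 448 314 636 629 627 627 624 625 412]
300 137 [610 600 606 607 606 610 408 632 631 626 632 629 628 629]
150 [(np.int64(311), np.int64(-143)), (np.int64(233), np.int64(132)), (np.int64(232), np.int64(72)), (np.int64(312), np.int64(-56)), (np.int64(188), np.int64(19)), (np.int64(310), np.int64(-19))]
160 [(np.int64(245), np.int64(-184)), (np.int64(242), np.int64(131)), (np.int64(259), np.int64(-97)), (np.int64(310), np.int64(-91)), (np.int64(291), np.int64(90)), (np.int64(311), np.int64(-78))]
```

```bash
python3 - <<'E'
from h import *
s=get_state();print(rowsfor(s,(.5182,-.1694,.25),2.9936))
E
```

```text
[array([-126.5, -344.9, -178.9]), array([-0.0003, -0.0008, -0.0637])]
```

Call:
send_rows(
  xyz=[
    [0,0,-15],
    [0,0,-35],
    [0,0,-60],
    [0,-10,-85],
    [-10,-25,-110],
    [-20,-45,-135],
    [-30,-70,-155],
    [-40,-95,-170],
    [-50,-120,-179],
    [-60,-145,-179],
  ],
  dr=[
    [0,0,0],
    [0,0,0],
    [0,0,0],
    [0,0,0],
    [0,0,0],
    [0,0,0],
    [0,0,-0.01],
    [0,0,-0.02],
    [0,0,-0.03],
    [0,0,-0.04],
  ],
)

```text
time: 9.52
position: [0.4966, 0.0391, 0.2529]
tool_rot: [0.268, 3.126, -0.001]
ft_force: [0.9, 0.4, -3.0]
grip_width: 0.204
grip_force: 55.0
```

Call:
send_rows(
  xyz=[
    [-8,-25,0],
    [-16,-50,0],
    [-24,-75,0],
    [-32,-100,0],
    [-40,-125,0],
    [-48,-150,0],
    [-56,-172,0],
    [-62,-188,0],
    [-66,-198,0],
    [-66,-200,0],
  ],
  dr=[
    [0,0,0],
    [0,0,0],
    [0,0,0],
    [0,0,0],
    [0,0,-0.01],
    [0,0,-0.02],
    [0,0,-0.02],
    [0,0,-0.02],
    [0,0,-0.02],
    [0,0,-0.02],
  ],
)

```text
time: 10.35
position: [0.5262, -0.1703, 0.2499]
tool_rot: [-0.242, -3.131, -0.0]
ft_force: [0.3, 0.7, -3.0]
grip_width: 0.203
grip_force: 55.0
```

Call:
send_rows(
  xyz=[
    [0,0,0],
    [0,0,0],
    [0,0,0],
    [0,0,0],
    [0,0,0],
    [0,0,0],
    [0,0,0],
    [0,0,0],
    [0,0,0],
    [0,0,0],
  ],
  dr=[
    [0,0,0],
    [0,0,0],
    [0,0,0],
    [0,0,0],
    [0,0,0],
    [0,0,0],
    [0,0,0],
    [0,0,0],
    [0,0,0],
    [0,0,0],
  ],
)

```text
time: 11.18
position: [0.5262, -0.1682, 0.2505]
tool_rot: [-0.238, -3.133, 0.0]
ft_force: [-0.3, -0.8, -2.6]
grip_width: 0.203
grip_force: 55.0
```

```bash
python3 - <<'E'
from h import *
a=[get_state()];sc=get_image('scene')[:,:,::-1];a.append(get_state());tp=get_image('top')[:,:,::-1];a.append(get_state())
cv2.imwrite('pics/sc5.png',sc);cv2.imwrite('pics/tp5.png',tp)
s=a[0];s['position']=np.mean([x['position'] for x in a],0)
print(s['time'],[x['position'] for x in a],s['ft_force'],rowsfor(s,(.5182,-.1694,.25),2.9936))
h=s['position']+R.from_rotvec(s['tool_rot']).apply([-.08,0,0]);print('hole',h, 'err to rod',np.array([.5973,-.1812])-h[:2])
q=proj(cam('scene'),(.597,-.18,.19)).astype(int);t=proj(cam('top'),(.597,-.18,.2)).astype(int);print(q,t)
f=lambda i,q:cv2.resize(i[q[1]-40:q[1]+40,q[0]-40:q[0]+40],(400,400),interpolation=2)
cv2.imwrite('pics/v5.png',np.hstack([f(sc,q),f(tp,t)]))
E
```

```text
11.1833 [array([ 0.52616126, -0.16824035,  0.250534  ]), array([ 0.52616237, -0.16826375,  0.25054801]), array([ 0.52615902, -0.16824665,  0.25052312])] [-0.25713938 -0.75279734 -2.64362758] [array([ 7.7, -2.4,  0.5]), array([-0.0001, -0.    , -0.0038])]
hole [ 0.60524137 -0.18033727  0.25053159] err to rod [-0.00794137 -0.00086273]
[259 220] [316 142]
```

View pics/v5.png

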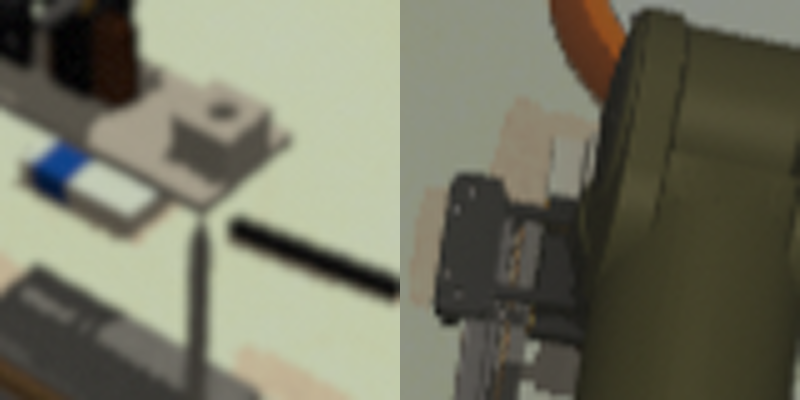

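The scene crop shows the hub's hole mouth at about (263.2,201.2) in full-image pixels. The rod tip is at (258.8,224), just below and toward the robot. The top view is blocked by the arm. I'll compare hole and rod within this one view.

```bash
python3 - <<'E'
from h import *
S=cam('scene');f=lambda u,v:(219+u/5-.4,180+v/5-.4)
print('hole',onz(S,f(223,109),.2535),'rod',onz(S,f(201,222),.18),onz(S,(258.93,224.6),.18))
print('corner', onz(S,f(290,140),.2535-.034+.008))
# local sensitivity
print(onz(S,f(228,109),.2535)-onz(S,f(223,109),.2535),onz(S,f(223,114),.2535)-onz(S,f(223,109),.2535))
E
```

```text
hole [ 0.60706622 -0.18188217  0.2535    ] rod [ 0.59767356 -0.1828839   0.18      ] [ 0.59903613 -0.1846612   0.18      ]
corner [ 0.63088678 -0.15699374  0.2275    ]
[0.00200916 0.00120418 0.        ] [ 0.00182425 -0.00331648  0.        ]
```

Call:
send_rows(
  xyz=[
    [2,-1,0],
    [4,-2,0],
    [6,-2.7,0],
    [8,-2.7,0],
    [8,-2.7,8],
    [8,-2.7,16],
    [8,-2.7,24],
    [8,-2.7,30],
    [8,-2.7,30],
    [8,-2.7,30],
  ],
  dr=[
    [0,0,-0.004],
    [0,0,-0.004],
    [0,0,-0.004],
    [0,0,-0.004],
    [0,0,-0.004],
    [0,0,-0.004],
    [0,0,-0.004],
    [0,0,-0.004],
    [0,0,-0.004],
    [0,0,-0.004],
  ],
)

```text
time: 12.12
position: [0.5175, -0.1695, 0.2197]
tool_rot: [-0.232, -3.132, -0.001]
ft_force: [-0.6, 0.7, -2.6]
grip_width: 0.204
grip_force: 55.0
```

```bash
python3 - <<'E'
from h import *
s=get_state();h=s['position']+R.from_rotvec(s['tool_rot']).apply([-.08,0,0]);print('hole',h,s['ft_force'],s['torque'],s['tool_rot'])
sc=get_image('scene')[:,:,::-1];cv2.imwrite('pics/sc6.png',sc)
q=(259,220);cv2.imwrite('pics/v6.png',cv2.resize(sc[q[1]-40:q[1]+40,q[0]-40:q[0]+40],(560,560),interpolation=2))
E
```

```text
hole [ 0.59666127 -0.1812587   0.21963941] [-0.59888875  0.69592956 -2.63130207] [ 0.07691803 -0.01775739 -0.02098197] [-2.31512140e-01 -3.13171186e+00 -7.96695888e-04]
```

View pics/v6.png

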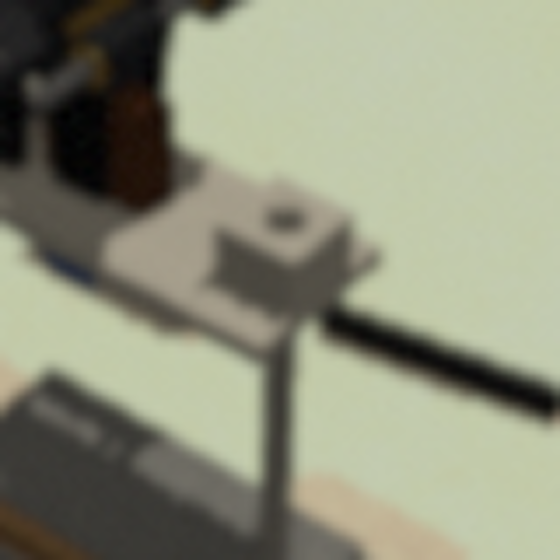

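The hole at crop (288,217) lies on the upward extension of the rod (≈(285,217)), so they're aligned to about 1 mm. I'll lower slowly.

Call:
send_rows(
  xyz=[
    [0,0,2],
    [0,0,4],
    [0,0,6],
    [0,0,8],
    [0,0,10],
    [0,0,12],
    [0,0,14],
    [0,0,16],
    [0,0,16],
    [0,0,16],
  ],
  dr=[
    [0,0,0],
    [0,0,0],
    [0,0,0],
    [0,0,0],
    [0,0,0],
    [0,0,0],
    [0,0,0],
    [0,0,0],
    [0,0,0],
    [0,0,0],
  ],
)

```text
time: 13.0
position: [0.5177, -0.1697, 0.2044]
tool_rot: [-0.232, -3.133, -0.0]
ft_force: [0.2, -0.5, -3.2]
grip_width: 0.205
grip_force: 55.0
```

Call:
send_rows(
  xyz=[
    [0,0,1],
    [0,0,2],
    [0,0,3],
    [0,0,4],
    [0,0,5],
    [0,0,6],
    [0,0,7],
    [0,0,8],
    [0,0,8],
    [0,0,8],
  ],
  dr=[
    [0,0,0],
    [0,0,0],
    [0,0,0],
    [0,0,0],
    [0,0,0],
    [0,0,0],
    [0,0,0],
    [0,0,0],
    [0,0,0],
    [0,0,0],
  ],
)

```text
time: 13.83
position: [0.5178, -0.1697, 0.1965]
tool_rot: [-0.232, -3.133, 0.0]
ft_force: [0.0, 0.1, -2.7]
grip_width: 0.196
grip_force: 55.0
```

```bash
python3 - <<'E'
from h import *
s=get_state();h=s['position']+R.from_rotvec(s['tool_rot']).apply([-.08,0,0]);print('hole',h,s['ft_force'],s['torque'],s['tool_rot'])
E
```

```text
hole [ 0.59697516 -0.18146222  0.19648196] [ 0.02147712  0.09495316 -2.74858398] [ 0.11638782 -0.11501642 -0.04580415] [-2.31869117e-01 -3.13296842e+00  1.30053914e-04]
```

Call:
send_rows(
  xyz=[
    [0,0,1],
    [0,0,2],
    [0,0,3],
    [0,0,4],
    [0,0,5],
    [0,0,6],
    [0,0,7],
    [0,0,8],
    [0,0,9],
    [0,0,10],
  ],
  dr=[
    [0,0,0],
    [0,0,0],
    [0,0,0],
    [0,0,0],
    [0,0,0],
    [0,0,0],
    [0,0,0],
    [0,0,0],
    [0,0,0],
    [0,0,0],
  ],
)

```text
time: 14.67
position: [0.5179, -0.1697, 0.1865]
tool_rot: [-0.232, -3.133, 0.0]
ft_force: [-0.0, -0.1, -2.4]
grip_width: 0.2
grip_force: 55.0
```

Call:
send_rows(
  xyz=[
    [0,0,2],
    [0,0,4],
    [0,0,6],
    [0,0,8],
    [0,0,10],
    [0,0,12],
    [0,0,14],
    [0,0,16],
    [0,0,18],
    [0,0,20],
  ],
  dr=[
    [0,0,0],
    [0,0,0],
    [0,0,0],
    [0,0,0],
    [0,0,0],
    [0,0,0],
    [0,0,0],
    [0,0,0],
    [0,0,0],
    [0,0,0],
  ],
)

```text
time: 15.5
position: [0.5179, -0.1697, 0.1663]
tool_rot: [-0.232, -3.133, 0.0]
ft_force: [-0.1, 0.6, -2.8]
grip_width: 0.201
grip_force: 55.0
```

```bash
python3 - <<'E'
from h import *
s=get_state();print(s['position'],s['ft_force'],s['torque'],s['tool_rot'])
sc=get_image('scene')[:,:,::-1];cv2.imwrite('pics/sc7.png',sc)
E
```

```text
[ 0.5178642  -0.16966926  0.16633138] [-0.07912295  0.57642127 -2.81177869] [ 0.08375495 -0.04303046 -0.00751949] [-2.31855411e-01 -3.13299290e+00  1.13367201e-04]
```

Call:
send_rows(
  xyz=[
    [0,0,2],
    [0,0,4],
    [0,0,6],
    [0,0,8],
    [0,0,10],
    [0,0,12],
    [0,0,14],
    [0,0,16],
    [0,0,18],
    [0,0,20],
  ],
  dr=[
    [0,0,0],
    [0,0,0],
    [0,0,0],
    [0,0,0],
    [0,0,0],
    [0,0,0],
    [0,0,0],
    [0,0,0],
    [0,0,0],
    [0,0,0],
  ],
)

```text
time: 16.38
position: [0.5178, -0.1697, 0.1463]
tool_rot: [-0.232, -3.133, 0.0]
ft_force: [-0.5, -0.4, -3.2]
grip_width: 0.2
grip_force: 55.0
```

Call:
send_rows(
  xyz=[
    [0,0,2],
    [0,0,4],
    [0,0,6],
    [0,0,8],
    [0,0,10],
    [0,0,12],
    [0,0,14],
    [0,0,16],
    [0,0,18],
    [0,0,20],
  ],
  dr=[
    [0,0,0],
    [0,0,0],
    [0,0,0],
    [0,0,0],
    [0,0,0],
    [0,0,0],
    [0,0,0],
    [0,0,0],
    [0,0,0],
    [0,0,0],
  ],
)

```text
time: 17.22
position: [0.5179, -0.1697, 0.1263]
tool_rot: [-0.232, -3.133, 0.0]
ft_force: [-0.6, 0.1, -3.1]
grip_width: 0.2
grip_force: 55.0
```

Call:
send_rows(
  xyz=[
    [0,0,1.5],
    [0,0,3],
    [0,0,4.5],
    [0,0,6],
    [0,0,7.5],
    [0,0,9],
    [0,0,10.5],
    [0,0,12],
    [0,0,13.5],
    [0,0,15],
  ],
  dr=[
    [0,0,0],
    [0,0,0],
    [0,0,0],
    [0,0,0],
    [0,0,0],
    [0,0,0],
    [0,0,0],
    [0,0,0],
    [0,0,0],
    [0,0,0],
  ],
)

```text
time: 18.05
position: [0.5179, -0.1697, 0.1114]
tool_rot: [0.232, 3.133, -0.0]
ft_force: [0.4, -0.2, -2.9]
grip_width: 0.203
grip_force: 55.0
```

Call:
send_rows(
  xyz=[
    [0,0,0.6],
    [0,0,1.2],
    [0,0,1.8],
    [0,0,2.4],
    [0,0,3],
    [0,0,3.6],
    [0,0,4.2],
    [0,0,4.8],
    [0,0,5.4],
    [0,0,6],
  ],
  dr=[
    [0,0,0],
    [0,0,0],
    [0,0,0],
    [0,0,0],
    [0,0,0],
    [0,0,0],
    [0,0,0],
    [0,0,0],
    [0,0,0],
    [0,0,0],
  ],
)

```text
time: 18.88
position: [0.5179, -0.1697, 0.1055]
tool_rot: [-0.232, -3.133, 0.0]
ft_force: [-0.3, 0.6, -3.1]
grip_width: 0.205
grip_force: 55.0
```

```bash
python3 - <<'E'
from h import *
S=cam('scene');W1=cam('wrist',__import__('pickle').load(open('w1.pkl','rb')))
# stack height from known board centre/yaw: where do the scene board corners project for each z (scene bias +.0017,-.0035)
c=np.array([.5357,-.172]);a=-.148;M=np.array([[np.cos(a),-np.sin(a)],[np.sin(a),np.cos(a)]])
obs=[(218,108),(125,187),(390,360),(484,265)];obs=[(190+u/6-.4,215+v/6-.4) for u,v in obs]
off=np.array([.0017,-.0035])
for z in(.045,.05,.055,.06,.065):
    q=[proj(S,[*(c+M@np.array(k)+off),z]) for k in((-.08,.035),(-.08,-.035),(.08,-.035),(.08,.035))]
    print(z,np.round(np.array(q)-obs,1).tolist())
E
```

```text
0.045 [[0.2, 0.5], [-1.2, 0.6], [0.3, -0.5], [0.8, -0.0]]
0.05 [[0.1, -0.8], [-1.3, -0.7], [0.3, -1.8], [0.8, -1.4]]
0.055 [[0.1, -2.1], [-1.3, -2.0], [0.3, -3.2], [0.9, -2.7]]
0.06 [[0.0, -3.4], [-1.4, -3.3], [0.4, -4.5], [1.0, -4.0]]
0.065 [[-0.0, -4.8], [-1.5, -4.7], [0.4, -5.9], [1.1, -5.4]]
```

Call:
send_rows(
  xyz=[
    [0,0,1.6],
    [0,0,3.2],
    [0,0,4.8],
    [0,0,6.4],
    [0,0,8],
    [0,0,9.6],
    [0,0,11.2],
    [0,0,12.8],
    [0,0,14.4],
    [0,0,16],
  ],
  dr=[
    [0,0,0],
    [0,0,0],
    [0,0,0],
    [0,0,0],
    [0,0,0],
    [0,0,0],
    [0,0,0],
    [0,0,0],
    [0,0,0],
    [0,0,0],
  ],
)

```text
time: 19.72
position: [0.5179, -0.1697, 0.0894]
tool_rot: [0.232, 3.133, -0.0]
ft_force: [-0.9, 0.5, -2.7]
grip_width: 0.202
grip_force: 55.0
```

Call:
send_rows(
  xyz=[
    [0,0,0.5],
    [0,0,1],
    [0,0,1.5],
    [0,0,2],
    [0,0,2.5],
    [0,0,3],
    [0,0,3.5],
    [0,0,4],
    [0,0,4.5],
    [0,0,5],
  ],
  dr=[
    [0,0,0],
    [0,0,0],
    [0,0,0],
    [0,0,0],
    [0,0,0],
    [0,0,0],
    [0,0,0],
    [0,0,0],
    [0,0,0],
    [0,0,0],
  ],
)

```text
time: 20.55
position: [0.5179, -0.1697, 0.0845]
tool_rot: [-0.232, -3.133, 0.0]
ft_force: [-0.1, 0.0, -3.4]
grip_width: 0.2
grip_force: 55.0
```

Underside is at about 53.5 mm with no contact yet.

Call:
send_rows(
  xyz=[
    [0,0,0.4],
    [0,0,0.8],
    [0,0,1.2],
    [0,0,1.6],
    [0,0,2],
    [0,0,2.4],
    [0,0,2.8],
    [0,0,3.2],
    [0,0,3.6],
    [0,0,4],
  ],
  dr=[
    [0,0,0],
    [0,0,0],
    [0,0,0],
    [0,0,0],
    [0,0,0],
    [0,0,0],
    [0,0,0],
    [0,0,0],
    [0,0,0],
    [0,0,0],
  ],
)

```text
time: 21.38
position: [0.5179, -0.1697, 0.0805]
tool_rot: [0.232, 3.133, -0.0]
ft_force: [0.2, -0.2, -2.1]
grip_width: 0.198
grip_force: 55.0
```

Call:
send_rows(
  xyz=[
    [0,0,0.3],
    [0,0,0.6],
    [0,0,0.9],
    [0,0,1.2],
    [0,0,1.5],
    [0,0,1.8],
    [0,0,2.1],
    [0,0,2.4],
    [0,0,2.7],
    [0,0,3],
  ],
  dr=[
    [0,0,0],
    [0,0,0],
    [0,0,0],
    [0,0,0],
    [0,0,0],
    [0,0,0],
    [0,0,0],
    [0,0,0],
    [0,0,0],
    [0,0,0],
  ],
)

```text
time: 22.22
position: [0.5179, -0.1697, 0.0779]
tool_rot: [0.232, 3.133, -0.0]
ft_force: [-3.1, 0.4, 5.5]
grip_width: 0.199
grip_force: 55.0
```

```bash
python3 - <<'E'
from h import *
s=get_state();print(s['position'],s['ft_force'],s['torque'],s['tool_rot'])
E
```

```text
[ 0.51790936 -0.16972551  0.07790401] [-3.08424939  0.36541006  5.50379809] [ 0.30085022  0.57960317 -0.01773978] [ 2.31989759e-01  3.13297846e+00 -4.42854887e-04]
```

Call:
send_rows(
  xyz=[
    [0,0,0.2],
    [0,0,0.4],
    [0,0,0.6],
    [0,0,0.8],
    [0,0,1],
    [0,0,1.2],
    [0,0,1.4],
    [0,0,1.6],
    [0,0,1.8],
    [0,0,1.8],
  ],
  dr=[
    [0,0,0],
    [0,0,0],
    [0,0,0],
    [0,0,0],
    [0,0,0],
    [0,0,0],
    [0,0,0],
    [0,0,0],
    [0,0,0],
    [0,0,0],
  ],
)

```text
time: 23.05
position: [0.518, -0.1698, 0.0767]
tool_rot: [0.232, 3.133, -0.001]
ft_force: [-4.5, 1.3, 9.5]
grip_width: 0.201
grip_force: 55.0
```

Call:
send_rows(
  xyz=[
    [0,0,0.2],
    [0,0,0.4],
    [0,0,0.6],
    [0,0,0.8],
    [0,0,0.8],
    [0,0,0.8],
    [0,0,0.8],
    [0,0,0.8],
    [0,0,0.8],
    [0,0,0.8],
  ],
  dr=[
    [0,0,0],
    [0,0,0],
    [0,0,0],
    [0,0,0],
    [0,0,0],
    [0,0,0],
    [0,0,0],
    [0,0,0],
    [0,0,0],
    [0,0,0],
  ],
)

```text
time: 23.88
position: [0.518, -0.1697, 0.0761]
tool_rot: [-0.232, -3.133, 0.001]
ft_force: [-5.3, 1.3, 9.5]
grip_width: 0.2
grip_force: 55.0
```

Call:
send_rows(
  xyz=[
    [0,0,0],
    [0,0,0],
    [0,0,0],
    [0,0,0],
    [0,0,0],
    [0,0,0],
    [0,0,0],
    [0,0,0],
    [0,0,0],
    [0,0,0],
  ],
  dr=[
    [0,0,0],
    [0,0,0],
    [0,0,0],
    [0,0,0],
    [0,0,0],
    [0,0,0],
    [0,0,0],
    [0,0,0],
    [0,0,0],
    [0,0,0],
  ],
)

```text
time: 24.72
position: [0.518, -0.1697, 0.0761]
tool_rot: [-0.232, -3.133, 0.001]
ft_force: [-4.9, 1.4, 10.9]
grip_width: 0.202
grip_force: 55.0
```

```bash
python3 - <<'E'
from h import *
import pickle
s=get_state();print(s['position'],s['ft_force'],s['torque'],s['tool_rot']);pickle.dump(s,open('w8.pkl','wb'))
cv2.imwrite('pics/w8.png',get_image('wrist')[:,:,::-1]);sc=get_image('scene')[:,:,::-1];cv2.imwrite('pics/sc8.png',sc)
im=cv2.imread('pics/w8.png').astype(int)
C=cam('wrist',s);Rt=R.from_rotvec(s['tool_rot'])
for tilt in(-.05,0,.05): print(tilt,np.round([proj(C,s['position']+Rt.apply(R.from_euler('y',tilt).apply([.0615,y,.0232]))) for y in(-.035,.035)],1))
for c in(215,240,285,300):
    d=np.diff(im[115:165,c].sum(1));print(c,[(115+i,d[i]) for i in np.argsort(-abs(d))[:3]])
E
```

```text
[ 0.51797285 -0.16970944  0.07613174] [-4.94086975  1.39405811 10.89800247] [ 0.47230833  1.02198691 -0.04944747] [-2.31971855e-01 -3.13298394e+00  9.65381496e-04]
-0.05 [[196.5 139.9]
 [310.4 140. ]]
0 [[195.4 138.5]
 [311.5 138.6]]
0.05 [[194.2 137.3]
 [312.6 137.4]]
215 [(np.int64(138), np.int64(82)), (np.int64(133), np.int64(55)), (np.int64(135), np.int64(-54))]
240 [(np.int64(138), np.int64(279)), (np.int64(118), np.int64(159)), (np.int64(150), np.int64(-141))]
285 [(np.int64(138), np.int64(277)), (np.int64(118), np.int64(203)), (np.int64(157), np.int64(-190))]
300 [(np.int64(138), np.int64(281)), (np.int64(118), np.int64(241)), (np.int64(132), np.int64(-158))]
```

Pressed at about 11 N plus the plate's weight for over a second. Next I'll ease off to zero and release.

Call:
send_rows(
  xyz=[
    [0,0,-0.4],
    [0,0,-0.8],
    [0,0,-1.2],
    [0,0,-1.6],
    [0,0,-2],
    [0,0,-2.4],
    [0,0,-2.8],
    [0,0,-3.2],
    [0,0,-3.4],
    [0,0,-3.4],
  ],
  dr=[
    [0,0,0],
    [0,0,0],
    [0,0,0],
    [0,0,0],
    [0,0,0],
    [0,0,0],
    [0,0,0],
    [0,0,0],
    [0,0,0],
    [0,0,0],
  ],
)

```text
time: 25.65
position: [0.5179, -0.1697, 0.0784]
tool_rot: [0.232, 3.133, -0.0]
ft_force: [-2.4, 0.6, 4.1]
grip_width: 0.204
grip_force: 55.0
```

```bash
python3 - <<'E'
from h import *
s=get_state();print(s['position'],s['ft_force'],s['torque'])
E
```

```text
[ 0.51791655 -0.16971096  0.07838815] [-2.37398133  0.60083343  4.05462719] [ 0.22328554  0.39460408 -0.00959981]
```

Call:
send_rows(
  xyz=[
    [0,0,-0.4],
    [0,0,-0.8],
    [0,0,-1.2],
    [0,0,-1.6],
    [0,0,-1.8],
    [0,0,-1.8],
    [0,0,-1.8],
    [0,0,-1.8],
    [0,0,-1.8],
    [0,0,-1.8],
  ],
  dr=[
    [0,0,0],
    [0,0,0],
    [0,0,0],
    [0,0,0],
    [0,0,0],
    [0,0,0],
    [0,0,0],
    [0,0,0],
    [0,0,0],
    [0,0,0],
  ],
)

```text
time: 26.48
position: [0.5179, -0.1697, 0.08]
tool_rot: [0.232, 3.133, -0.0]
ft_force: [0.5, 0.6, -1.0]
grip_width: 0.201
grip_force: 55.0
```

Call:
send_rows(
  xyz=[
    [0,0,0],
    [0,0,0],
    [0,0,0],
    [0,0,0],
    [0,0,0],
    [0,0,0],
    [0,0,0],
    [0,0,0],
    [0,0,0],
    [0,0,0],
  ],
  dr=[
    [0,0,0],
    [0,0,0],
    [0,0,0],
    [0,0,0],
    [0,0,0],
    [0,0,0],
    [0,0,0],
    [0,0,0],
    [0,0,0],
    [0,0,0],
  ],
  jaw=45,
)

```text
time: 27.32
position: [0.5178, -0.1697, 0.0801]
tool_rot: [-0.232, -3.133, 0.0]
ft_force: [0.8, 0.2, -0.3]
grip_width: 0.514
grip_force: 0.0
```

Call:
send_rows(
  xyz=[
    [0,0,-5],
    [0,0,-15],
    [0,0,-30],
    [0,0,-50],
    [0,0,-75],
    [0,0,-100],
    [0,0,-130],
    [0,0,-160],
    [0,0,-180],
    [0,0,-180],
  ],
  dr=[
    [0,0,0],
    [0,0,0],
    [0,0,0],
    [0,0,0],
    [0,0,0],
    [0,0,0],
    [0,0,0],
    [0,0,0],
    [0,0,0],
    [0,0,0],
  ],
)

```text
time: 28.15
position: [0.5205, -0.17, 0.2665]
tool_rot: [0.231, 3.124, -0.005]
ft_force: [1.1, 0.7, -0.1]
grip_width: 0.519
grip_force: 0.0
```

```bash
python3 - <<'E'
from h import *
s=get_state();print(s['position'],s['ft_force'],s['grip_width'])
sc=get_image('scene')[:,:,::-1];w=get_image('wrist')[:,:,::-1];cv2.imwrite('pics/sc9.png',sc)
a=cv2.resize(sc[200:300,180:310],(520,400),interpolation=2)
cv2.imwrite('pics/v9.png',np.hstack([a,cv2.resize(w[20:300,160:356],(280,400))]))
E
```

```text
[ 0.52046969 -0.17001206  0.26649264] [ 1.08489513  0.67456138 -0.11108366] 0.5189795795472759
```

View pics/v9.png

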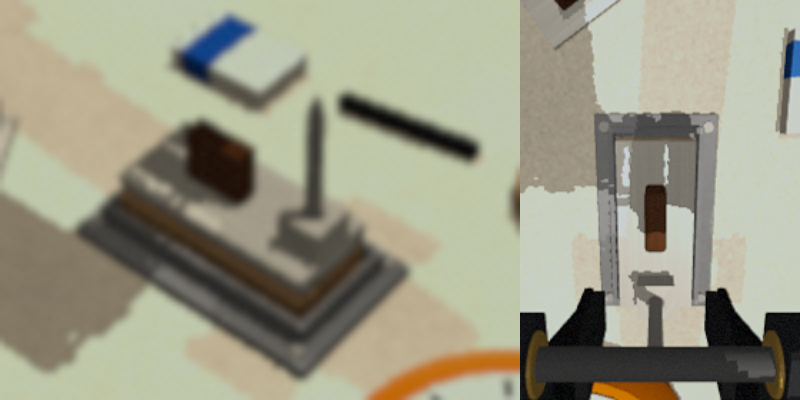

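The picture shows the plate lying flat and straight on the boards with the rod through the hub (left crop, (315,215)). The gripper is clear of it and the bystanders are undisturbed.

```bash
python3 -c "
from bench import *
print(close_job())"
```

```text
the job is handed in; nothing more can be done
None
```

The press plate is threaded on the rod and lies flat and straight on the boards; I pressed it with about 11 N plus its own weight for over a second, released it and handed the job in, but no verdict came back.

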